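# Put the spool clamps away in the roll-top chest

## Robot

A 7-joint arm with a two-finger parallel gripper is mounted at the origin on the work surface. World frame = base frame: x ahead of the robot, y to its left, z up, the work surface at z = 0. Lengths are in m, angles in degrees, forces in N, time in s.
With the tool pointing down it reaches from about 0.35 to 0.9 m from the base axis. Payload 7.2 kg.
Tool frame: the origin (TCP) lies midway between the tips of the shut fingers; the grasp point (between the pads) lies 19 mm behind it (bot.grip_depth is the distance from the TCP to the grasp point, in m); z points along the fingers, y is the line along which they close (so a half turn about z gives the same grasp; the last joint's range is limited). The gripper opens to 88 mm and grips with 3 to 60 N. Pads are 20 mm wide; open, the fingers measure 115 mm over their backs; the gripper's body (75 mm by 178 mm) begins 61 mm behind the grasp point.
Start: joints at [60.206, 23.554, -0.728, 91.456, 0.321, 64.991, -4.71], TCP at [0.273, -0.562, 0.223] pointing down, gripper open.
Joint ranges: [-169.25, 169.25], [-16.82, 113.86], [-84.01, 82.57], [7.8, 145.47], [-59.2, 239.2], [7.22, 106.19], [-163.78, 163.78]. Speed limits (degrees/s): [136.94, 136.94, 172.46, 172.46, 180, 180, 180].

## Interface

Orientations are given as a 3x3 rotation matrix whose columns are the frame's x, y, z axes.
In Python, from bench import bot gives the robot as it stands.
- The arm moves only by the tool drive_tool, never from a script. Its argument "increments" is text: rows parted by semicolons, each of 7 numbers parted by spaces: the opening, from 0 (shut) to 1 (fully open), then the shift along the world's x, y, z in m, then the turn, a rotation vector about the world's x, y, z in units of 10 degrees (1.0 is 10 degrees). In form: jaw tx ty tz rx ry rz; .... A call has 1 to 8 rows; each row is the pose to reach, as a shift and turn from the pose commanded when the call began; what a row does not reach only later rows make up. A row lasts 1/8 s, in which the tool goes at most 62.5 mm and 10.7 degrees, less where a joint would pass 70% of its speed; a pose out of reach is approached as far as the arm can. A call with a gripper value outside its range is refused whole. The fingers move at their own pace and stop on an object; the grip force is fixed at half the most. Time passes only in rows, so rows that repeat a pose let the fingers close. It gives the time, the measured TCP pose, the force, the opening and the grip force at its end, in the units of the state.
- bot.read_state(): the state, without advancing time (a new reading comes with each control period).
- bot.snapshot(name): name is "side" or "top" or "wrist"; returns a dict with "img" (384x512x3 uint8, blue, green, red), "K" (3x3 intrinsics, pixels), "R" (3x3) and "t" (3): a world point X has camera coordinates R X + t; the wrist camera has in their place "T_tool_cam" (4x4, takes a point from camera to tool coordinates, whose origin is the TCP and whose axes are the flange's). Camera axes: x right, y down, z forward; pixel columns grow to the right and rows downward; lengths in m; the calibration is good to about 2 mm. A picture is of the moment at which its call begins: read the wrist's pose just before it. There is no depth.
- bot.finish_job(): hands the job in; it is judged then, once.
The state is a dict: "clock": time; "joints": joint angles; "qd": joint speeds; "effort": joint torques, N m; "tool_pos": TCP position; "orientation": TCP orientation; "ft_force": force on the tool from outside, world axes, zero at the start; "ft_torque": the same for the moment, N m; "gripper_width": opening from 0.0 (shut) to 1.0 (fully open); "grip_force": force on a finger pad.
Only numpy, scipy, OpenCV 4.12 (cv2) and the standard library are available. Lean on these libraries where they do the work, as an engineer would, in place of code of your own. Each camera call takes 0.05 s, during which the arm holds its last target. There are 200 camera calls.

## Task

Put the spool clamps away: raise the chest's slatted roll-top cover all the way until it stays open, and put every spool clamp from the bench onto the raised shelf inside. Then crack the pump's release valve open only a fraction of a turn so that the shelf sinks slowly and never drops, all the way to the bottom, close the valve again, and bring the cover back down shut. Leave the chinrest and the scraper where they lie.

Things in the scene. Friction and masses are not known exactly. Their poses are not given: they have to be found in the camera images.
- chest: Fixed pale roll-top chest. Origin on the bench under the centre of its front compartment; +x to its back, +y to its left seen from the robot. Compartment inside: x -91 to +88 mm, y -156 to +156. Front wall 66 mm high; back wall 12 mm thick at x +94, 235 high; side walls 12 mm thick, half discs of radius 171 about the cover axis (top 241 mm up). Behind it (to x +270) the open cover lies.
- cover (a joint): Angle of the slatted roll-top cover, rad: quarter-cylinder of dark slats, outer radius 180 mm, 334 wide, 0.6 kg, turning about cover_axis (chest's y). 0 = shut; grows as its front edge goes up and back; stop at 1.45 = fully open, behind the back wall. Left below about 0.75 it falls shut, beyond about 0.85 it falls open, slowly (0.8 N m s/rad damping). 4 to 8 N at the handle.
- cover_axis (a point): Point on the axis about which the cover turns, midway across the chest, at x +90 mm, z 70 mm in the chest's frame; axes as the chest's.
- cover_handle (a point): Middle of the cover's handle: round brass bar, 12 mm thick, 130 long along the chest's y, on two posts 60 mm either side of the middle; 39 mm free between bar and slats. 225 mm from the cover axis; 12 degrees above its level on the robot's side when shut (117 mm above the bench), about straight above it (295 mm) when open. May turn between the fingertips. Axes turn with the cover.
- shelf (a joint): How far the shelf has sunk, m: 0 = fully raised, 0.08 = bottom stop. With the valve closed it stays where it is, even under about 10 N of push; it cannot be raised by hand.
- shelf_mid (a point): Centre of the upper face of the shelf, an aluminium plate 152 mm deep (chest's x) and 296 mm wide (y) on a vertical ram; 105 mm above the bench when fully raised, 25 mm at the bottom. A lip 5 mm thick, 8 mm high runs along its front edge. Axes as the chest's.
- pump: Fixed grey hydraulic pump block on the bench, 120 mm (x) by 75 mm (y), 48 mm high, on a steel foot plate 150 by 100 by 4 mm, to the left of the chest. Origin on the bench under its centre, below the valve; +z up.
- valve (a joint): Angle of the release valve on the pump, rad. 0 = closed, its bar along the pump's x (the block's long side); grows counterclockwise seen from above, stop at 1.4. Stays where left; turning takes 0.2 N m at most. Below about 0.15 the shelf holds; at 0.35 to 0.6 (a twelfth of a turn) it sinks slowly, 8 to 11 mm/s, the full way in 7 to 10 s; opened beyond about 0.75 the shelf drops (over 50 mm/s).
- valve_grip (a point): Grip point of the valve on its vertical axis, 80 mm above the bench, in the middle of a black bar 74 mm long (this point's x), 13 mm wide (y) and 26 mm high (65 to 91 mm above the bench). The point turns with the valve.
- scraper: Loose steel cabinet scraper 130 x 60 x 4 mm lying on the bench; leave alone. Origin under its middle.
- chinrest: Loose walnut chinrest about 110 x 65 x 25 mm on the bench; leave alone. Origin under its middle.
- spool0: Poplar spool clamp (2 to 4 are present), standing: two wooden discs of 46 mm diameter, 20 mm thick (0 to 20 and 34 to 54 mm up) on a steel rod, wing nut up to 69 mm. 0.07 to 0.14 kg. Origin: centre of its underside, +z along the rod. Grip the upper disc, 44 mm up. It may stand or lie anywhere on the shelf, not on another; four fit in one row across it, 60 mm apart.
- spool1: Poplar spool clamp (2 to 4 are present), standing: two wooden discs of 46 mm diameter, 20 mm thick (0 to 20 and 34 to 54 mm up) on a steel rod, wing nut up to 69 mm. 0.07 to 0.14 kg. Origin: centre of its underside, +z along the rod. Grip the upper disc, 44 mm up. It may stand or lie anywhere on the shelf, not on another; four fit in one row across it, 60 mm apart.
- spool2: Poplar spool clamp (2 to 4 are present), standing: two wooden discs of 46 mm diameter, 20 mm thick (0 to 20 and 34 to 54 mm up) on a steel rod, wing nut up to 69 mm. 0.07 to 0.14 kg. Origin: centre of its underside, +z along the rod. Grip the upper disc, 44 mm up. It may stand or lie anywhere on the shelf, not on another; four fit in one row across it, 60 mm apart.
- spool3: Poplar spool clamp (2 to 4 are present), standing: two wooden discs of 46 mm diameter, 20 mm thick (0 to 20 and 34 to 54 mm up) on a steel rod, wing nut up to 69 mm. 0.07 to 0.14 kg. Origin: centre of its underside, +z along the rod. Grip the upper disc, 44 mm up. It may stand or lie anywhere on the shelf, not on another; four fit in one row across it, 60 mm apart.
There are look-alikes about, which are no part of the job. Leave any orange look-alike of the spool3 alone. Leave any pink look-alike of the spool2 alone.

How it is judged:
By the outcome, as a careful person would: the job done as asked, in the order asked, and still so for the second after the job is handed in, with the robot touching nothing.
Of spool0, spool1, spool2, spool3 only 2 to 4 are there at a start; the rules pass over those that are not, and their reading is None.
At some moment in a run one of spool0, spool1, spool2, spool3 may be knocked a few centimetres aside while the robot is not near it.
It also fails if it takes over 210 s, if anything falls off the work surface, if the arm or the gripper's body presses on something with over 40 N, if the wrist force passes 120 N, or if a joint passes its speed limit or range.

## Working session

There is one attempt and no reset: what is moved stays moved. The work goes in short steps, Python scripts to look and compute and a tool call to move; the robot and the scene stay as the last step left them, time stands still between calls to the robot, and variables do not carry over. Pictures are saved under pics/ and viewed, at most 14 in all, crops included, and the job is handed in when it is done.

Besides the shell and the picture viewer there is one more tool, called after ">>>" as name(argument=value, ...) on one line, values as JSON. drive_tool: Moves the arm, as the interface text tells. Its arguments: {"type":"object","properties":{"increments":{"type":"string"}},"required":["increments"]}

```bash
ls; mkdir -p pics; python3 - <<'E'
from bench import bot
import cv2,numpy as np
s=bot.read_state();print({k:np.round(s[k],3).tolist() for k in s})
for n in("side","top"):
    d=bot.snapshot(n);cv2.imwrite(f"pics/{n}0.png",d["img"]);np.savez(f"cam_{n}.npz",K=d["K"],R=d["R"],t=d["t"]);print(n,d["K"].tolist(),(-np.array(d["R"]).T@d["t"]).tolist())
d=bot.snapshot("wrist");print(np.round(d["T_tool_cam"],4).tolist(),d["K"])
E
```

```text
pics
{'clock': 0.0, 'joints': [60.207, 23.6, -0.728, 91.503, 0.322, 64.99, -4.71], 'qd': [0.001, -0.004, -0.06, -0.064, 0.045, -0.008, -0.012], 'effort': [-0.0, -58.796, 0.642, -29.108, -0.054, 0.018, 0.0], 'tool_pos': [0.273, -0.562, 0.222], 'orientation': [[0.9, 0.437, -0.001], [0.437, -0.9, 0.001], [-0.0, -0.002, -1.0]], 'ft_force': [0.114, 0.08, 0.512], 'ft_torque': [0.01, 0.026, 0.043], 'grip_force': 0.0, 'gripper_width': 1.001}
side [[403.7040115383321, 0.0, 252.35892816728295], [0.0, 403.7040115383321, 191.16587513582422], [0.0, 0.0, 1.0]] [1.367070272899466, 0.05787167689435858, 0.9043436020818385]
top [[400.44342937002716, 0.0, 256.3894097024949], [0.0, 400.44342937002716, 185.22471871971902], [0.0, 0.0, 1.0]] [0.3957773734876024, 0.0011198876304700496, 1.1085716391089864]
[[-0.0005, -0.9698, -0.2439, 0.066], [1.0, -0.0004, -0.0004, 0.0018], [0.0003, -0.2439, 0.9698, -0.1617], [0.0, 0.0, 0.0, 1.0]] [[270.57246564   0.         253.20100375]
 [  0.         270.57246564 191.32518519]
 [  0.           0.           1.        ]]
```

View pics/top0.png

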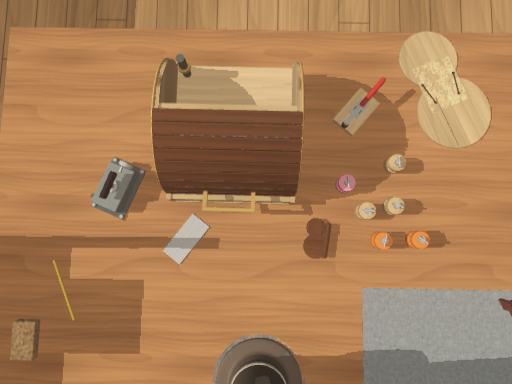

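View pics/side0.png

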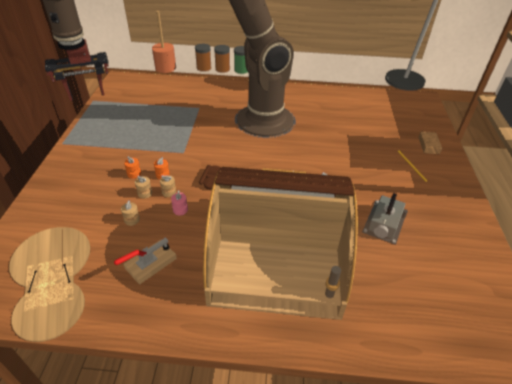

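```bash
cat > h.py <<'E'
import numpy as np,cv2
def ray(n,u,v,z):
    c=np.load(f"cam_{n}.npz");R,t,K=c["R"],c["t"],c["K"]
    o=-R.T@t;d=R.T@np.linalg.inv(K)@[u,v,1];return o+d*(z-o[2])/d[2]
def proj(n,X):
    c=np.load(f"cam_{n}.npz");p=c["K"]@(c["R"]@np.array(X)+c["t"]);return p[:2]/p[2]
E
python3 - <<'E'
from h import *
a=cv2.imread("pics/top0.png");b=cv2.imread("pics/side0.png")
A=cv2.resize(a[50:250,80:310],None,fx=3.4,fy=3,interpolation=2)[:600,:800];cv2.imwrite("pics/c1.png",A)
B=cv2.resize(a[145:255,320:440],None,fx=4,fy=4,interpolation=2)
C=cv2.resize(b[180:250,340:420],None,fx=4,fy=4,interpolation=2)
o=np.zeros((440,800,3),np.uint8);o[:440,:480]=B;o[:280,480:800]=C;cv2.imwrite("pics/c2.png",o)
for n,u,v,z in [("top",396,163,.054),("top",367,211,.054),("top",395,206,.054),("top",346,183,.054),("side",130,207,.069)]:print(u,v,ray(n,u,v,z).round(3))
E
```

```text
396 163 [ 0.581 -0.357  0.054]
367 211 [ 0.452 -0.279  0.054]
395 206 [ 0.466 -0.352  0.054]
346 183 [ 0.525 -0.224  0.054]
130 207 [ 0.599 -0.347  0.069]
```

View pics/c1.png

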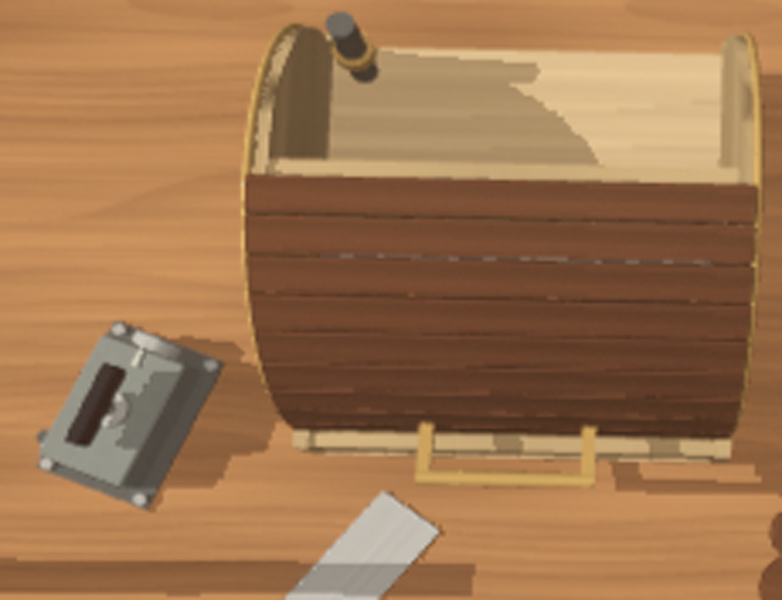

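View pics/c2.png

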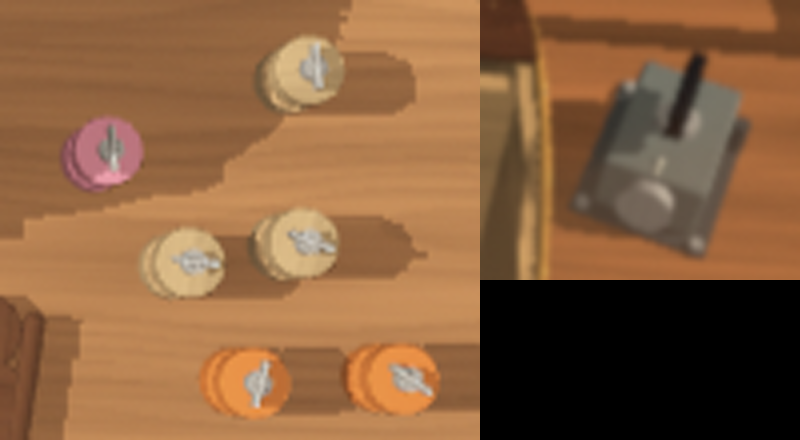

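```bash
cat > fit.py <<'E'
from h import *
from scipy.optimize import least_squares
c1=lambda x,y:(80+x/3.4,50+y/3)
P=[((-.130,.060,.117),c1(423,480)),((-.130,-.060,.117),c1(589,480)),((-.103,.15,.066),None)]
obs=[((-.130,.065,.117),c1(416,480)),((-.130,-.065,.117),c1(596,480)),
((.09,.167,.250),c1(245,178)),((.09,-.167,.250),c1(757,185))]
def W(p,X):
    c,s=np.cos(p[2]),np.sin(p[2]);return np.array([p[0]+c*X[0]-s*X[1],p[1]+s*X[0]+c*X[1],X[2]])
f=lambda p:np.concatenate([proj("top",W(p,X))-u for X,u in obs])
r=least_squares(f,[.55,.07,0]);print(r.x,np.degrees(r.x[2]),r.fun.round(1))
p=r.x
for X in [(-.103,.168,.066),(-.103,-.168,.066),(.1,.15,.235),(.1,-.15,.235)]:print(proj("top",W(p,X)).round(1))
print(c1(293,445),c1(730,455))
print("bottle",proj("side",W(p,(.27,.168,0))),proj("side",W(p,(.27,-.168,0))))
for u,z in [(c1(96,404),.091),(c1(115,368),.091),(c1(78,440),.091),(c1(129.5,413.5),.006)]:print("pump",ray("top",*u,z).round(4))
a=[ray("top",*c1(x,y),.006)[:2] for x,y in[(121,328),(211,365),(140,498),(46,463)]]
print(np.round(a,3)); d=(a[0]-a[3]);print(np.degrees(np.arctan2(d[1],d[0]))); d=(a[1]-a[2]);print(np.degrees(np.arctan2(d[1],d[0])))
for u in[(395.75,162.5),(367.5,210.5),(395,205)]:print("spool",ray("top",*u,.054).round(4))
for z in(0,.1,.2,.3):print("bottle",ray("top",*c1(341,20),z).round(3),ray("side",333,268,z).round(3),ray("side",331,296,z).round(3))
E
python3 fit.py
```

```text
[ 0.57089221  0.07865552 -0.00090089] -0.05161738328171426 [ 0.4  1.1 -0.1  2.1 -0.5 -1.6  0.2 -1.4]
[166.5 201. ]
[295.2 203.4]
[161.1 105.6]
[294.5 107.8]
(166.1764705882353, 198.33333333333334) (294.7058823529412, 201.66666666666666)
bottle [340.99022642 315.83342823] [205.98698081 303.18209068]
pump [0.5055 0.3926 0.091 ]
pump [0.5368 0.3801 0.091 ]
pump [0.4744 0.4044 0.091 ]
pump [0.5063 0.3974 0.006 ]
[[0.586 0.409]
 [0.553 0.333]
 [0.428 0.384]
 [0.459 0.463]]
-22.955042466120908
-22.465324815090643
spool [ 0.5823 -0.3566  0.054 ]
spool [ 0.4533 -0.2801  0.054 ]
spool [ 0.4691 -0.3523  0.054 ]
bottle [0.892 0.241 0.   ] [0.699 0.234 0.   ] [0.787 0.225 0.   ]
bottle [0.847 0.219 0.1  ] [0.773 0.215 0.1  ] [0.852 0.206 0.1  ]
bottle [0.802 0.198 0.2  ] [0.847 0.195 0.2  ] [0.916 0.188 0.2  ]
bottle [0.758 0.176 0.3  ] [0.921 0.176 0.3  ] [0.98  0.169 0.3  ]
```

>>> drive_tool(increments="0.5 0.17 0.31 0.11 0 0 6.4;0.5 0.17 0.31 0.11 0 0 6.4;0.5 0.17 0.31 0.11 0 0 6.4;0.5 0.17 0.31 0.11 0 0 6.4;0.5 0.17 0.31 0.11 0 0 6.4;0.5 0.17 0.31 0.11 0 0 6.4;0.5 0.17 0.31 0.11 0 0 6.4;0.5 0.17 0.31 0.11 0 0 6.4")

```text
clock: 1.15
tool_pos: [0.4423, -0.253, 0.3323]
orientation: [[0.004, 1.0, -0.001], [1.0, -0.004, -0.0], [-0.0, -0.001, -1.0]]
ft_force: [-0.3, -1.0, 0.1]
gripper_width: 0.497
grip_force: 0.0
```

>>> drive_tool(increments="0.5 -0.08 0.33 -0.05 0 -4.5 0;0.5 -0.08 0.33 -0.05 0 -4.5 0;0.5 -0.08 0.33 -0.05 0 -4.5 0;0.5 -0.08 0.33 -0.05 0 -4.5 0;0.5 -0.08 0.33 -0.05 0 -4.5 0;0.5 -0.08 0.33 -0.05 0 -4.5 0;0.5 -0.08 0.33 -0.11 0 -4.5 0;0.5 -0.08 0.33 -0.11 0 -4.5 0")

```text
clock: 2.15
tool_pos: [0.4367, 0.041, 0.226]
orientation: [[-0.024, 0.741, 0.671], [0.999, 0.003, 0.032], [0.022, 0.672, -0.741]]
ft_force: [2.2, 0.1, 3.2]
gripper_width: 0.5
grip_force: 0.0
```

```bash
cat >> h.py <<'E'
def wrist():
    from bench import bot
    s=bot.read_state();d=bot.snapshot("wrist");R=np.array(s["orientation"]);p=np.array(s["tool_pos"])
    T=np.array(d["T_tool_cam"]);Rc=R@T[:3,:3];o=R@T[:3,3]+p
    np.savez("cam_wrist.npz",K=d["K"],R=Rc.T,t=-Rc.T@o);return d["img"],s
E
python3 - <<'E'
from h import *
i,s=wrist();cv2.imwrite("pics/w1.png",i);print(np.round(s["joints"],1),s["tool_pos"])
print(proj("wrist",(.441,.139,.117)),proj("wrist",(.441,.019,.117)))
E
```

```text
[ 39.  -16.8 -47.2 145.5 -59.2   7.2  45.8] [0.43674902 0.04104818 0.22602224]
[172.0951392   86.23964896] [179.75751229 219.27782854]
```

View pics/w1.png

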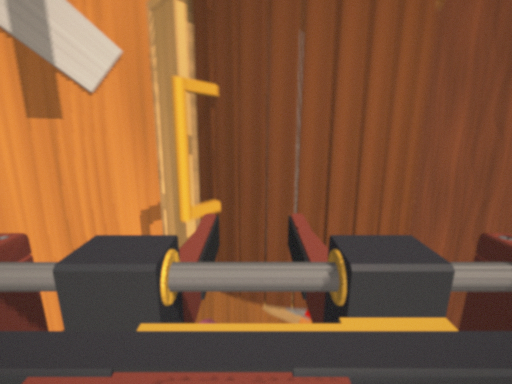

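>>> drive_tool(increments="0.35 0.04 0 0.03 0 2.5 0;0.35 0.04 0 0.03 0 2.5 0;0.35 0.04 0 0.03 0 2.5 0;0.35 0.04 0 0.03 0 2.5 0;0.35 0.04 0 0.03 0 2.5 0;0.35 0.04 0 0.03 0 2.5 0")

```text
clock: 2.95
tool_pos: [0.4781, 0.0385, 0.2567]
orientation: [[-0.004, 0.955, 0.296], [0.999, -0.007, 0.035], [0.036, 0.296, -0.955]]
ft_force: [-0.5, -0.7, -0.8]
gripper_width: 0.353
grip_force: 0.0
```

```bash
python3 - <<'E'
from h import *
print(ray("wrist",181,84,.117),ray("wrist",183,213,.117))
i,s=wrist();cv2.imwrite("pics/w2.png",i);print(np.round(s["joints"],1),s["tool_pos"])
E
```

```text
[0.44953663 0.14178015 0.117     ] [0.44471686 0.02450144 0.117     ]
[ 73.    2.3 -82.5 118.4   4.3  44.1 -11.9] [0.47806973 0.03848237 0.25669322]
```

View pics/w2.png

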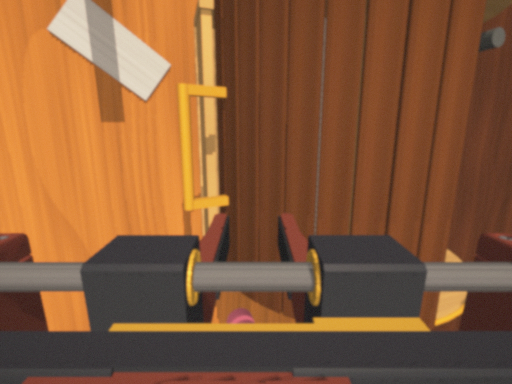

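```bash
python3 - <<'E'
from h import *
print(ray("wrist",184.5,88,.117),ray("wrist",188,206,.117))
E
```

```text
[0.44997123 0.14253134 0.117     ] [0.44644874 0.01961471 0.117     ]
```

>>> drive_tool(increments="0.4 -0.045 0.041 -0.08 -0.2 -0.2 -0.1;0.4 -0.045 0.041 -0.08 -0.2 -0.2 -0.1;0.4 -0.045 0.041 -0.08 -0.2 -0.2 -0.1;0.4 -0.045 0.041 -0.08 -0.2 -0.2 -0.1;0.4 -0.045 0.041 -0.08 -0.2 -0.2 -0.1")

```text
clock: 3.62
tool_pos: [0.4335, 0.0804, 0.1778]
orientation: [[0.011, 0.944, 0.331], [1.0, -0.009, -0.008], [-0.004, 0.331, -0.944]]
ft_force: [-0.7, -0.1, -1.1]
gripper_width: 0.395
grip_force: 0.0
```

```bash
python3 - <<'E'
from bench import bot
import numpy as np
s=bot.read_state();print(np.round(s["joints"],1),s["tool_pos"])
E
```

```text
[ 56.2   5.8 -79.5 130.1  24.9  33.3 -42. ] [0.43350929 0.08038487 0.17780236]
```

>>> drive_tool(increments="0.4 -0.006 0 0 0 0 0;0.4 0.007 0 -0.04 0 0 0;0.4 0.021 0 -0.079 0 0 0;0.4 0.021 0 -0.079 0 0 0;0 0.021 0 -0.079 0 0 0;0 0.021 0 -0.079 0 0 0;0 0.021 0 -0.079 0 0 0;0 0.021 0 -0.079 0 0 0")

```text
clock: 4.62
tool_pos: [0.4541, 0.0809, 0.0988]
orientation: [[0.01, 0.943, 0.331], [1.0, -0.008, -0.008], [-0.005, 0.332, -0.943]]
ft_force: [-2.1, -2.1, 8.6]
gripper_width: 0.131
grip_force: 30.0
```

>>> drive_tool(increments="0 0.005 0 0.019 0 0 0;0 0.0115 0 0.0375 0 0 0;0 0.0195 -0.0005 0.0555 0 0 0;0 0.029 -0.0005 0.0725 0 0 0;0 0.0405 -0.001 0.0885 0 0 0;0 0.053 -0.001 0.104 0 0 0;0 0.0665 -0.0015 0.118 0 0 0;0 0.0815 -0.002 0.1305 0 0 0")

```text
clock: 5.62
tool_pos: [0.532, 0.0799, 0.228]
orientation: [[0.008, 0.946, 0.325], [1.0, -0.006, -0.008], [-0.006, 0.325, -0.946]]
ft_force: [-10.0, 2.3, 5.7]
gripper_width: 0.124
grip_force: 30.0
```

```bash
python3 - <<'E'
from bench import bot
import numpy as np
s=bot.read_state();print(np.round(s["joints"],1),s["tool_pos"],s["ft_force"],s["ft_torque"])
E
```

```text
[ 45.   16.3 -71.8 115.6  33.5  46.  -45. ] [0.53203481 0.07986666 0.22796878] [-9.9949092   2.31724753  5.66972478] [0.33857474 2.0548418  0.08257031]
```

>>> drive_tool(increments="0 0.016 -0.0005 0.0115 0 0 0;0 0.033 -0.001 0.0215 0 0 0;0 0.0505 -0.001 0.03 0 0 0;0 0.069 -0.002 0.0365 0 0 0;0 0.088 -0.002 0.042 0 0 0;0 0.107 -0.003 0.0455 0 0 0;0 0.127 -0.003 0.0475 0 0 0;0 0.146 -0.004 0.0475 0 0 0")

```text
clock: 6.62
tool_pos: [0.6808, 0.077, 0.2765]
orientation: [[0.007, 0.944, 0.329], [1.0, -0.006, -0.004], [-0.002, 0.33, -0.944]]
ft_force: [-0.9, 4.1, 1.9]
gripper_width: 0.129
grip_force: 30.0
```

>>> drive_tool(increments="0 0.01 0 -0.0005 0 0 0;0 0.01 0 -0.0005 0 0 0;0 0.01 0 -0.0005 0 0 0")

```text
clock: 7.0
tool_pos: [0.6908, 0.0765, 0.2758]
orientation: [[0.007, 0.944, 0.33], [1.0, -0.006, -0.005], [-0.003, 0.331, -0.944]]
ft_force: [2.4, 4.7, 1.1]
gripper_width: 0.129
grip_force: 30.0
```

```bash
python3 - <<'E'
from bench import bot
import numpy as np,cv2
s=bot.read_state();print(np.round(s["joints"],1),s["tool_pos"],s["ft_force"],s["ft_torque"])
a=bot.snapshot("top")["img"];b=bot.snapshot("side")["img"]
cv2.imwrite("pics/p1.png",np.hstack([a[20:260,80:450],b[100:340,120:450]]))
E
```

```text
[ 31.5  30.1 -63.2  93.   41.1  59.4 -42.1] [0.69079499 0.07652421 0.27581315] [2.40625735 4.73431292 1.09292434] [ 0.87450642 -0.17630417  0.35307661]
```

View pics/p1.png

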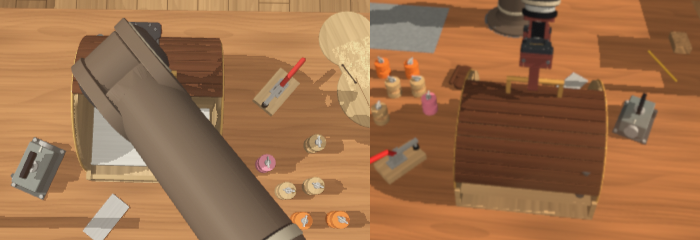

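>>> drive_tool(increments="0 0.008 0 -0.001 0 0 0;0 0.008 0 -0.001 0 0 0;0.4 0.008 0 -0.001 0 0 0;0.4 0.008 0 -0.001 0 0 0;0.4 0.008 0 -0.001 0 0 0;0.4 -0.015 0 0.06 0 0 0;0.4 -0.037 0 0.12 0 0 0;0.4 -0.037 0 0.12 0 0 0")

```text
clock: 8.1
tool_pos: [0.6542, 0.077, 0.4003]
orientation: [[0.008, 0.942, 0.336], [1.0, -0.006, -0.006], [-0.003, 0.336, -0.942]]
ft_force: [0.1, 0.2, -0.4]
gripper_width: 0.4
grip_force: 0.0
```

>>> drive_tool(increments="0.65 -0.154 -0.407 -0.15 0 1.96 0;0.65 -0.154 -0.407 -0.15 0 1.96 0;0.65 -0.154 -0.407 -0.15 0 1.96 0;0.65 -0.154 -0.407 -0.15 0 1.96 0;0.65 -0.154 -0.407 -0.15 0 1.96 0;0.65 -0.154 -0.407 -0.15 0 1.96 0;0.65 -0.154 -0.407 -0.15 0 1.96 0;0.65 -0.154 -0.407 -0.15 0 1.96 0")

```text
clock: 9.1
tool_pos: [0.4966, -0.3363, 0.2421]
orientation: [[0.013, 1.0, -0.01], [1.0, -0.013, -0.006], [-0.006, -0.01, -1.0]]
ft_force: [0.6, 0.3, -0.0]
gripper_width: 0.655
grip_force: 0.0
```

```bash
python3 - <<'E'
from h import *
from bench import bot
i,s=wrist();print(np.round(s["joints"],1),s["tool_pos"])
for X in[(.582,-.357,.054),(.453,-.280,.054),(.469,-.352,.054)]:print(proj("wrist",X).round())
b=bot.snapshot("side")["img"]
cv2.imwrite("pics/p2.png",np.hstack([i,b[110:350,200:380].repeat(1,0) if 0 else cv2.resize(b[110:350,180:400],(288,384))]))
E
```

```text
[ 72.2  34.8 -65.3  90.6  32.7  76.3   1.7] [ 0.49658745 -0.33627477  0.24205063]
[319. 188.]
[219. 130.]
[234. 185.]
```

View pics/p2.png

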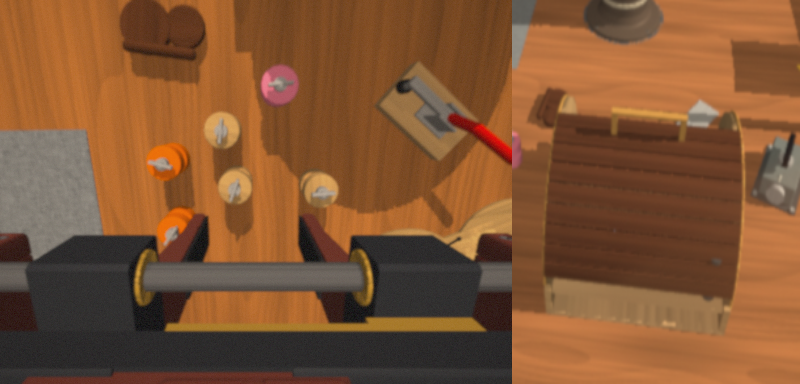

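>>> drive_tool(increments="0.75 0.055 -0.013 0 0 0 0;0.75 0.0865 -0.021 -0.05 0 0 0;0.75 0.0865 -0.021 -0.11 0 0 0;0.75 0.0865 -0.021 -0.17 0 0 0;0.75 0.0865 -0.021 -0.217 0 0 0;0.75 0.0865 -0.021 -0.217 0 0 0;0 0.0865 -0.021 -0.217 0 0 0;0 0.0865 -0.021 -0.217 0 0 0")

```text
clock: 10.2
tool_pos: [0.588, -0.3524, 0.0312]
orientation: [[0.007, 1.0, -0.003], [1.0, -0.007, -0.008], [-0.008, -0.003, -1.0]]
ft_force: [-1.6, -0.0, 0.3]
gripper_width: 0.561
grip_force: 0.4
```

>>> drive_tool(increments="0 0 0 0 0 0 0;0 0 0 0 0 0 0;0 0 0 0.06 0 0 0;0 0 0 0.12 0 0 0;0 0 0 0.18 0 0 0;0 0 0 0.22 0 0 0;0 0 0 0.22 0 0 0")

```text
clock: 11.08
tool_pos: [0.5879, -0.3524, 0.2532]
orientation: [[0.007, 1.0, -0.0], [1.0, -0.007, -0.01], [-0.01, -0.0, -1.0]]
ft_force: [0.1, -0.2, -1.5]
gripper_width: 0.516
grip_force: 30.0
```

>>> drive_tool(increments="0 -0.005 0.05 0.04 0 0 0;0 -0.011 0.11 0.05 0 0 0;0 -0.017 0.17 0.05 0 0 0;0 -0.022 0.23 0.05 0 0 0;0 -0.028 0.29 0.05 0 0 0;0 -0.033 0.345 0.05 0 0 0;0 -0.033 0.356 0.04 0 0 0;0 -0.033 0.356 0.0 0 0 0")

```text
clock: 12.08
tool_pos: [0.5541, 0.0047, 0.2487]
orientation: [[0.005, 1.0, -0.003], [1.0, -0.005, -0.007], [-0.007, -0.003, -1.0]]
ft_force: [-0.5, -1.8, -1.2]
gripper_width: 0.519
grip_force: 30.0
```

```bash
python3 - <<'E'
from h import *
from bench import bot
i,s=wrist();print(np.round(s["joints"],1),s["tool_pos"])
b=bot.snapshot("top")["img"]
cv2.imwrite("pics/p3.png",np.hstack([i,cv2.resize(b[40:240,100:300],(288,384))]))
E
```

```text
[ 42.   29.6 -66.8  96.4  28.6  73.4 -31.1] [0.55407432 0.00469203 0.24873792]
```

View pics/p3.png

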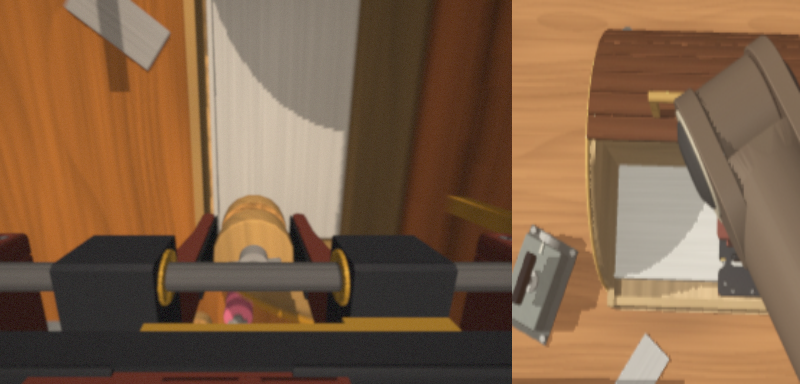

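>>> drive_tool(increments="0 0.005 0 -0.05 0 0 0;0 0.005 0 -0.09 0 0 0;0 0.005 0 -0.105 0 0 0;0 0.005 0 -0.111 0 0 0;0 0.005 0 -0.111 0 0 0")

```text
clock: 12.8
tool_pos: [0.5589, 0.0035, 0.1383]
orientation: [[0.007, 1.0, -0.005], [1.0, -0.007, -0.006], [-0.006, -0.005, -1.0]]
ft_force: [-0.1, -0.6, -1.1]
gripper_width: 0.521
grip_force: 30.0
```

>>> drive_tool(increments="0 0 0 -0.002 0 0 0;0 0 0 -0.002 0 0 0;0.75 0 0 -0.002 0 0 0;0.75 0 0 -0.002 0 0 0;0.75 0 0 -0.002 0 0 0;0.75 0 0 0.06 0 0 0;0.75 0 0 0.12 0 0 0;0.75 0 0 0.17 0 0 0")

```text
clock: 13.8
tool_pos: [0.5583, 0.0039, 0.3096]
orientation: [[0.006, 1.0, -0.005], [1.0, -0.006, -0.006], [-0.006, -0.005, -1.0]]
ft_force: [1.0, 0.1, -0.1]
gripper_width: 0.747
grip_force: 0.0
```

>>> drive_tool(increments="0.7 -0.015 -0.06 0 0 0 0;0.7 -0.03 -0.12 0 0 0 0;0.7 -0.05 -0.18 0 0 0 0;0.7 -0.065 -0.24 0 0 0 0;0.7 -0.08 -0.3 -0.03 0 0 0;0.7 -0.085 -0.34 -0.06 0 0 0;0.7 -0.085 -0.34 -0.06 0 0 0")

```text
clock: 14.68
tool_pos: [0.4703, -0.3406, 0.2439]
orientation: [[0.014, 1.0, -0.011], [1.0, -0.014, -0.004], [-0.004, -0.011, -1.0]]
ft_force: [0.3, 1.0, -0.6]
gripper_width: 0.701
grip_force: 0.0
```

```bash
python3 - <<'E'
from h import *
from bench import bot
i,s=wrist();print(np.round(s["joints"],1),s["tool_pos"])
for X in[(.456,-.280,.054),(.471,-.353,.054)]:print(proj("wrist",X).round())
b=bot.snapshot("top")["img"]
cv2.imwrite("pics/p4.png",np.hstack([i,cv2.resize(b[40:240,140:300],(288,384))]))
E
```

```text
[ 75.7  32.9 -66.   93.1  31.3  75.2   3.7] [ 0.47027661 -0.34064917  0.24385107]
[242. 126.]
[255. 182.]
```

View pics/p4.png

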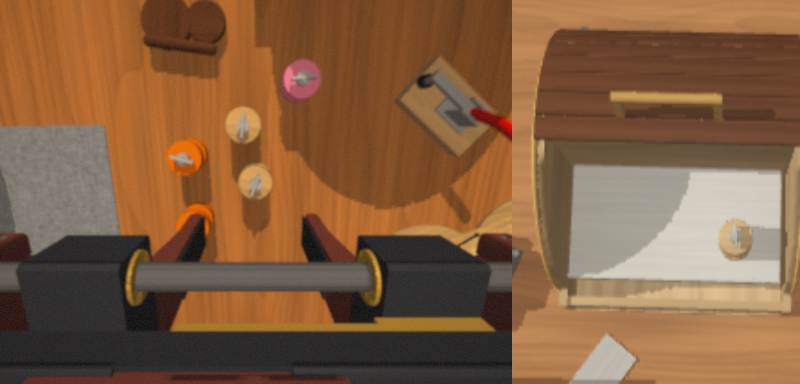

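>>> drive_tool(increments="0.7 0.001 -0.012 -0.04 0 0 0;0.7 0.001 -0.012 -0.1 0 0 0;0.7 0.001 -0.012 -0.16 0 0 0;0.7 0.001 -0.012 -0.216 0 0 0;0.7 0.001 -0.012 -0.216 0 0 0;0 0.001 -0.012 -0.216 0 0 0;0 0.001 -0.012 -0.216 0 0 0;0 0.001 -0.012 -0.216 0 0 0")

```text
clock: 15.78
tool_pos: [0.476, -0.349, 0.034]
orientation: [[0.007, 1.0, -0.003], [1.0, -0.007, -0.009], [-0.009, -0.003, -1.0]]
ft_force: [-0.7, 0.6, 8.4]
gripper_width: 0.517
grip_force: 30.0
```

>>> drive_tool(increments="0 0 0 0 0 0 0;0 0 0 0.06 0 0 0;0 0 0 0.12 0 0 0;0 0 0 0.18 0 0 0;0 0 0 0.24 0 0 0;0 0 0 0.27 0 0 0;0 0.02 0.05 0.27 0 0 0;0 0.03 0.11 0.27 0 0 0")

```text
clock: 16.77
tool_pos: [0.5048, -0.2378, 0.3027]
orientation: [[0.009, 1.0, -0.004], [1.0, -0.01, -0.007], [-0.007, -0.004, -1.0]]
ft_force: [0.7, 2.1, -1.2]
gripper_width: 0.518
grip_force: 30.0
```

>>> drive_tool(increments="0 0.01 0.06 0 0 0 0;0 0.02 0.12 0 0 0 0;0 0.03 0.18 0 0 0 0;0 0.04 0.24 0 0 0 0;0 0.055 0.3 0 0 0 0;0 0.055 0.317 -0.03 0 0 0;0 0.055 0.317 -0.09 0 0 0;0 0.055 0.317 -0.13 0 0 0")

```text
clock: 17.77
tool_pos: [0.5587, 0.0787, 0.1703]
orientation: [[0.006, 1.0, -0.006], [1.0, -0.006, -0.007], [-0.007, -0.006, -1.0]]
ft_force: [0.5, 0.5, -1.3]
gripper_width: 0.515
grip_force: 30.0
```

>>> drive_tool(increments="0 0 0 -0.025 0 0 0;0 0 0 -0.03 0 0 0;0 0 0 -0.03 0 0 0")

```text
clock: 18.15
tool_pos: [0.5597, 0.0788, 0.1425]
orientation: [[0.007, 1.0, -0.005], [1.0, -0.007, -0.006], [-0.006, -0.005, -1.0]]
ft_force: [-0.4, -0.7, -1.5]
gripper_width: 0.521
grip_force: 30.0
```

>>> drive_tool(increments="0 0 0 -0.004 0 0 0;0 0 0 -0.004 0 0 0;0.75 0 0 -0.004 0 0 0;0.75 0 0 -0.004 0 0 0;0.75 0 0 -0.004 0 0 0;0.75 0 0 0.06 0 0 0;0.75 0 0 0.12 0 0 0;0.75 0 0 0.17 0 0 0")

```text
clock: 19.15
tool_pos: [0.5592, 0.0788, 0.3136]
orientation: [[0.007, 1.0, -0.005], [1.0, -0.007, -0.006], [-0.006, -0.005, -1.0]]
ft_force: [0.0, 0.0, -0.9]
gripper_width: 0.75
grip_force: 0.0
```

>>> drive_tool(increments="0.7 -0.015 -0.06 0 0 0 0;0.7 -0.03 -0.12 0 0 0 0;0.7 -0.05 -0.18 0 0 0 0;0.7 -0.065 -0.24 0 0 0 0;0.7 -0.08 -0.3 -0.03 0 0 0;0.7 -0.1 -0.345 -0.07 0 0 0;0.7 -0.104 -0.345 -0.07 0 0 0")

```text
clock: 20.02
tool_pos: [0.452, -0.2701, 0.2382]
orientation: [[0.013, 1.0, -0.011], [1.0, -0.013, -0.004], [-0.005, -0.011, -1.0]]
ft_force: [0.5, 0.8, 0.1]
gripper_width: 0.7
grip_force: 0.0
```

```bash
cat > pale.py <<'E'
from h import *
import sys
i,s=wrist();print(s["tool_pos"])
h=cv2.cvtColor(i,cv2.COLOR_BGR2HSV);print("B expected",proj("wrist",(.456,-.280,.054)).round())
u,v=proj("wrist",(.456,-.280,.054)).astype(int)
cv2.imwrite(sys.argv[1],cv2.resize(i[max(0,v-75):v+75,max(0,u-100):u+100],None,fx=2,fy=2))
print(max(0,u-100),max(0,v-75))
E
python3 pale.py pics/p5.png
```

```text
[ 0.45201674 -0.27007692  0.23820984]
B expected [258. 181.]
157 106
```

View pics/p5.png

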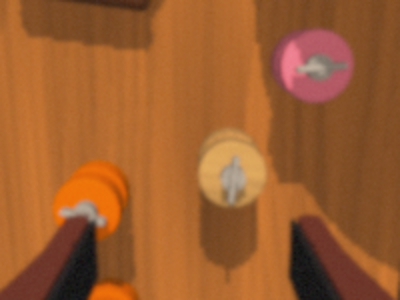

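```bash
python3 -c "
from h import *
print(ray('wrist',272.5,192.5,.054),ray('wrist',197,205,.054),ray('wrist',314,139,.054))
"
```

```text
[ 0.47562481 -0.29514553  0.054     ] [ 0.37469316 -0.31136376  0.054     ] [ 0.52730236 -0.22641763  0.054     ]
```

>>> drive_tool(increments="0.72 0.021 -0.027 -0.03 0 0 0;0.72 0.021 -0.027 -0.09 0 0 0;0.72 0.021 -0.027 -0.15 0 0 0;0.72 0.021 -0.027 -0.211 0 0 0;0.72 0.021 -0.027 -0.211 0 0 0;0 0.021 -0.027 -0.211 0 0 0;0 0.021 -0.027 -0.211 0 0 0;0 0.021 -0.027 -0.211 0 0 0")

```text
clock: 21.08
tool_pos: [0.478, -0.294, 0.0331]
orientation: [[0.007, 1.0, -0.003], [1.0, -0.007, -0.009], [-0.009, -0.003, -1.0]]
ft_force: [-1.7, 1.8, 8.6]
gripper_width: 0.519
grip_force: 30.0
```

>>> drive_tool(increments="0 0 0 0 0 0 0;0 0 0 0.06 0 0 0;0 0 0 0.12 0 0 0;0 0 0 0.18 0 0 0;0 0 0 0.24 0 0 0;0 0 0 0.27 0 0 0;0 0.02 0.05 0.27 0 0 0;0 0.03 0.11 0.27 0 0 0")

```text
clock: 22.08
tool_pos: [0.5068, -0.183, 0.3019]
orientation: [[0.01, 1.0, -0.004], [1.0, -0.01, -0.007], [-0.008, -0.004, -1.0]]
ft_force: [0.6, -0.3, -1.0]
gripper_width: 0.519
grip_force: 30.0
```

>>> drive_tool(increments="0 0.01 0.06 0 0 0 0;0 0.02 0.12 0 0 0 0;0 0.03 0.18 0 0 0 0;0 0.04 0.24 0 0 0 0;0 0.053 0.3 0 0 0 0;0 0.053 0.336 0 0 0 0;0 0.053 0.336 -0.06 0 0 0;0 0.053 0.336 -0.12 0 0 0")

```text
clock: 23.08
tool_pos: [0.5597, 0.1535, 0.1809]
orientation: [[0.006, 1.0, -0.003], [1.0, -0.006, -0.006], [-0.006, -0.002, -1.0]]
ft_force: [1.0, -0.4, -1.7]
gripper_width: 0.519
grip_force: 30.0
```

>>> drive_tool(increments="0 0 0 -0.025 0 0 0;0 0 0 -0.04 0 0 0;0 0 0 -0.043 0 0 0;0 0 0 -0.043 0 0 0")

```text
clock: 23.58
tool_pos: [0.5599, 0.1529, 0.1385]
orientation: [[0.007, 1.0, -0.005], [1.0, -0.007, -0.006], [-0.006, -0.005, -1.0]]
ft_force: [0.1, -0.6, -0.7]
gripper_width: 0.516
grip_force: 30.0
```

>>> drive_tool(increments="0 0 0 -0.002 0 0 0;0 0 0 -0.002 0 0 0;0.75 0 0 -0.002 0 0 0;0.75 0 0 -0.002 0 0 0;0.75 0 0 -0.002 0 0 0;0.75 0 0 0.06 0 0 0;0.75 0 0 0.12 0 0 0;0.75 0 0 0.17 0 0 0")

```text
clock: 24.58
tool_pos: [0.5592, 0.1528, 0.3096]
orientation: [[0.007, 1.0, -0.006], [1.0, -0.007, -0.006], [-0.006, -0.005, -1.0]]
ft_force: [0.7, 0.6, -0.8]
gripper_width: 0.751
grip_force: 0.0
```

>>> drive_tool(increments="0.5 -0.053 0.06 0 0 0 1;0.5 -0.053 0.12 0 0 0 2;0.5 -0.053 0.18 0 0 0 3;0.5 -0.053 0.241 0 0 0 4;0.5 -0.053 0.241 -0.03 0 0 5;0.5 -0.053 0.241 -0.08 0 0 6;0.5 -0.053 0.241 -0.09 0 0 6.7;0.5 -0.053 0.241 -0.09 0 0 6.7")

```text
clock: 25.58
tool_pos: [0.506, 0.3932, 0.2159]
orientation: [[-0.918, 0.398, 0.001], [0.398, 0.918, -0.009], [-0.005, -0.008, -1.0]]
ft_force: [0.0, 0.7, 0.9]
gripper_width: 0.5
grip_force: 0.0
```

```bash
python3 - <<'E'
from h import *
from bench import bot
i,s=wrist();print(np.round(s["joints"],1),s["tool_pos"],np.round(s["orientation"],3).tolist())
print(proj("wrist",(.506,.394,.091)))
d=np.array([.9225,-.386,0])*.037
for k in(1,-1):print(proj("wrist",np.array([.506,.394,.091])+k*d).round())
b=bot.snapshot("top")["img"]
cv2.imwrite("pics/p6.png",np.hstack([i,cv2.resize(b[40:240,140:300],(288,384))]))
E
```

```text
[  0.1  45.2 -73.1  86.3  43.6  81.3  -8.7] [0.50597437 0.39322343 0.21591351] [[-0.918, 0.398, 0.001], [0.398, 0.918, -0.009], [-0.005, -0.008, -1.0]]
[256.01347394 184.32954597]
[256. 217.]
[256. 150.]
```

View pics/p6.png

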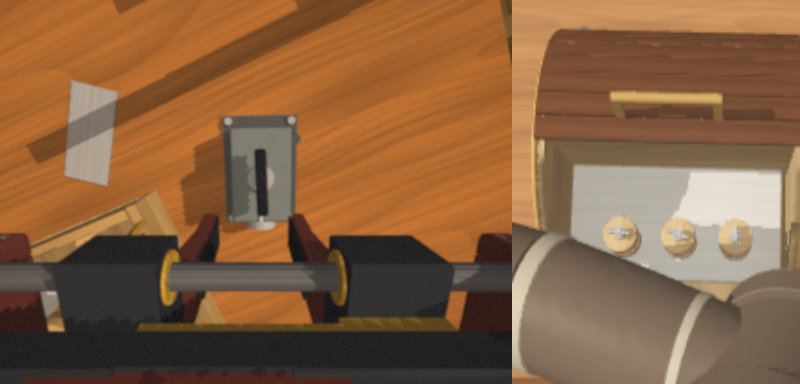

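>>> drive_tool(increments="0.5 -0.0005 0.006 -0.04 0 0 0;0.5 -0.0005 0.006 -0.1 0 0 0;0.5 -0.0005 0.006 -0.14 0 0 0;0.5 -0.0005 0.006 -0.154 0 0 0;0.5 -0.0005 0.006 -0.154 0 0 0;0 -0.0005 0.006 -0.154 0 0 0;0 -0.0005 0.006 -0.154 0 0 0;0 -0.0005 0.006 -0.154 0 0 0")

```text
clock: 26.68
tool_pos: [0.5061, 0.3998, 0.0642]
orientation: [[-0.918, 0.397, 0.005], [0.397, 0.918, -0.008], [-0.007, -0.005, -1.0]]
ft_force: [-0.0, 0.3, 0.7]
gripper_width: 0.201
grip_force: 0.0
```

>>> drive_tool(increments="0 0 0 0 0 0 0")

```text
clock: 26.8
tool_pos: [0.5067, 0.4011, 0.0641]
orientation: [[-0.918, 0.397, 0.005], [0.397, 0.918, -0.005], [-0.007, -0.002, -1.0]]
ft_force: [2.8, 3.8, -0.8]
gripper_width: 0.148
grip_force: 29.8
```

>>> drive_tool(increments="0 0 0 0 0 0 0.6;0 0 0 0 0 0 1.2;0 0 0 0 0 0 1.8;0 0 0 0 0 0 2.4;0 0 0 0 0 0 2.6;0 0 0 0 0 0 2.6;0 0 0 0 0 0 2.6")

```text
clock: 27.68
tool_pos: [0.5064, 0.4005, 0.0641]
orientation: [[-0.999, -0.044, 0.008], [-0.044, 0.999, -0.004], [-0.008, -0.004, -1.0]]
ft_force: [2.9, 4.4, 5.5]
gripper_width: 0.145
grip_force: 30.0
```

```bash
python3 - <<'E'
from bench import bot
import cv2,numpy as np
s=bot.read_state();print(np.round(s["joints"],1),s["tool_pos"],np.round(s["orientation"],3).tolist(),s["ft_force"],s["ft_torque"])
cv2.imwrite("pics/v0.png",bot.snapshot("top")["img"])
E
```

```text
[ -1.4  56.2 -70.3  93.8  56.1  71.7   8.9] [0.50639528 0.40052892 0.06408894] [[-0.999, -0.044, 0.008], [-0.044, 0.999, -0.004], [-0.008, -0.004, -1.0]] [2.93437524 4.42479657 5.46873472] [ 1.15002208 -0.74265832  0.01139598]
```

Tool turned 26° (0.45 rad). Hold while it sinks, and check.

>>> drive_tool(increments="0 0 0 0 0 0 0;0 0 0 0 0 0 0;0 0 0 0 0 0 0;0 0 0 0 0 0 0;0 0 0 0 0 0 0;0 0 0 0 0 0 0;0 0 0 0 0 0 0;0 0 0 0 0 0 0")

```text
clock: 28.72
tool_pos: [0.5064, 0.4005, 0.0641]
orientation: [[-0.999, -0.044, 0.008], [-0.044, 0.999, -0.004], [-0.008, -0.004, -1.0]]
ft_force: [3.4, 4.2, 4.4]
gripper_width: 0.142
grip_force: 30.0
```

>>> drive_tool(increments="0 0 0 0 0 0 0;0 0 0 0 0 0 0;0 0 0 0 0 0 0;0 0 0 0 0 0 0;0 0 0 0 0 0 0;0 0 0 0 0 0 0;0 0 0 0 0 0 0;0 0 0 0 0 0 0")

```text
clock: 29.72
tool_pos: [0.5064, 0.4005, 0.0641]
orientation: [[-0.999, -0.044, 0.008], [-0.044, 0.999, -0.004], [-0.008, -0.004, -1.0]]
ft_force: [2.7, 3.3, 5.6]
gripper_width: 0.146
grip_force: 30.0
```

```bash
python3 - <<'E'
from bench import bot
import cv2,numpy as np
a=cv2.imread("pics/v0.png");b=bot.snapshot("top")["img"];cv2.imwrite("pics/v1.png",b)
f=lambda i:cv2.resize(i[90:200,150:300],None,fx=2.6,fy=2.6)
cv2.imwrite("pics/p7.png",np.hstack([f(a),f(b)]))
E
```

```text
(no output)
```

View pics/p7.png

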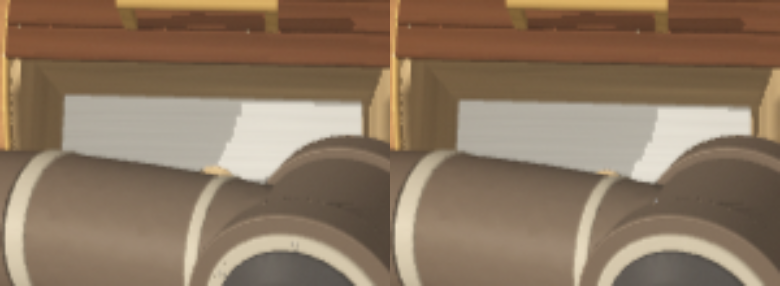

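>>> drive_tool(increments="0 0 0 0 0 0 0;0 0 0 0 0 0 0;0 0 0 0 0 0 0;0 0 0 0 0 0 0;0 0 0 0 0 0 0;0 0 0 0 0 0 0;0 0 0 0 0 0 0;0 0 0 0 0 0 0")

```text
clock: 30.78
tool_pos: [0.5064, 0.4006, 0.0641]
orientation: [[-0.999, -0.044, 0.008], [-0.044, 0.999, -0.004], [-0.008, -0.004, -1.0]]
ft_force: [3.0, 4.0, 5.1]
gripper_width: 0.156
grip_force: 30.0
```

>>> drive_tool(increments="0 0 0 0 0 0 0;0 0 0 0 0 0 0;0 0 0 0 0 0 0;0 0 0 0 0 0 0;0 0 0 0 0 0 0;0 0 0 0 0 0 0;0 0 0 0 0 0 0;0 0 0 0 0 0 0")

```text
clock: 31.78
tool_pos: [0.5064, 0.4005, 0.0641]
orientation: [[-0.999, -0.044, 0.008], [-0.044, 0.999, -0.004], [-0.008, -0.004, -1.0]]
ft_force: [2.5, 3.3, 4.8]
gripper_width: 0.146
grip_force: 30.0
```

>>> drive_tool(increments="0 0 0 0 0 0 0;0 0 0 0 0 0 0;0 0 0 0 0 0 0;0 0 0 0 0 0 0;0 0 0 0 0 0 0;0 0 0 0 0 0 0;0 0 0 0 0 0 0;0 0 0 0 0 0 0")

```text
clock: 32.78
tool_pos: [0.5064, 0.4005, 0.0641]
orientation: [[-0.999, -0.044, 0.008], [-0.044, 0.999, -0.004], [-0.008, -0.004, -1.0]]
ft_force: [3.3, 3.9, 5.2]
gripper_width: 0.144
grip_force: 30.0
```

>>> drive_tool(increments="0 0 0 0 0 0 0;0 0 0 0 0 0 0;0 0 0 0 0 0 0;0 0 0 0 0 0 0;0 0 0 0 0 0 0;0 0 0 0 0 0 0;0 0 0 0 0 0 0;0 0 0 0 0 0 0")

```text
clock: 33.78
tool_pos: [0.5064, 0.4005, 0.0641]
orientation: [[-0.999, -0.044, 0.008], [-0.044, 0.999, -0.004], [-0.008, -0.005, -1.0]]
ft_force: [3.7, 4.0, 4.8]
gripper_width: 0.149
grip_force: 30.0
```

>>> drive_tool(increments="0 0 0 0 0 0 0;0 0 0 0 0 0 0;0 0 0 0 0 0 0;0 0 0 0 0 0 0;0 0 0 0 0 0 0;0 0 0 0 0 0 0;0 0 0 0 0 0 0;0 0 0 0 0 0 0")

```text
clock: 34.78
tool_pos: [0.5064, 0.4005, 0.0641]
orientation: [[-0.999, -0.044, 0.008], [-0.044, 0.999, -0.004], [-0.008, -0.004, -1.0]]
ft_force: [3.4, 3.6, 5.6]
gripper_width: 0.143
grip_force: 30.0
```

>>> drive_tool(increments="0 0 0 0 0 0 0;0 0 0 0 0 0 0;0 0 0 0 0 0 0;0 0 0 0 0 0 0;0 0 0 0 0 0 0;0 0 0 0 0 0 0;0 0 0 0 0 0 0;0 0 0 0 0 0 0")

```text
clock: 35.78
tool_pos: [0.5064, 0.4005, 0.0641]
orientation: [[-0.999, -0.044, 0.008], [-0.044, 0.999, -0.004], [-0.008, -0.004, -1.0]]
ft_force: [3.4, 3.6, 5.8]
gripper_width: 0.146
grip_force: 30.0
```

>>> drive_tool(increments="0 0 0 0 0 0 0;0 0 0 0 0 0 0;0 0 0 0 0 0 0;0 0 0 0 0 0 0;0 0 0 0 0 0 0;0 0 0 0 0 0 0;0 0 0 0 0 0 0;0 0 0 0 0 0 0")

```text
clock: 36.78
tool_pos: [0.5064, 0.4005, 0.0641]
orientation: [[-0.999, -0.044, 0.008], [-0.044, 0.999, -0.004], [-0.008, -0.005, -1.0]]
ft_force: [3.2, 3.3, 4.7]
gripper_width: 0.145
grip_force: 30.0
```

>>> drive_tool(increments="0 0 0 0 0 0 0;0 0 0 0 0 0 0;0 0 0 0 0 0 0;0 0 0 0 0 0 0;0 0 0 0 0 0 0;0 0 0 0 0 0 0;0 0 0 0 0 0 0;0 0 0 0 0 0 0")

```text
clock: 37.78
tool_pos: [0.5064, 0.4005, 0.0641]
orientation: [[-0.999, -0.044, 0.008], [-0.044, 0.999, -0.004], [-0.008, -0.004, -1.0]]
ft_force: [3.8, 4.0, 5.5]
gripper_width: 0.144
grip_force: 30.0
```

```bash
python3 - <<'E'
from bench import bot
import cv2,numpy as np
cv2.imwrite("pics/v2.png",bot.snapshot("top")["img"])
E
```

>>> drive_tool(increments="0 0 0 0 0 0 0;0 0 0 0 0 0 0;0 0 0 0 0 0 0;0 0 0 0 0 0 0;0 0 0 0 0 0 0;0 0 0 0 0 0 0;0 0 0 0 0 0 0;0 0 0 0 0 0 0")

```text
clock: 38.83
tool_pos: [0.5064, 0.4005, 0.0641]
orientation: [[-0.999, -0.044, 0.008], [-0.044, 0.999, -0.004], [-0.008, -0.004, -1.0]]
ft_force: [4.0, 3.8, 5.6]
gripper_width: 0.146
grip_force: 30.0
```

```bash
python3 - <<'E'
from bench import bot
import cv2,numpy as np
v=[cv2.imread(f"pics/v{k}.png") for k in(0,1,2)]+[bot.snapshot("top")["img"]]
cv2.imwrite("pics/v3.png",v[3])
for i in v:
    # left shelf edge and back shelf edge profiles, sub-region diff
    r=i[120:150,160:200].astype(int).mean(2).mean(0);c=i[105:145,185:225].astype(int).mean(2).mean(1)
    e=lambda p:(np.abs(np.diff(p))*np.arange(len(p)-1)).sum()/np.abs(np.diff(p)).sum()
    print(np.argmax(np.abs(np.diff(r))),np.argmax(np.abs(np.diff(c))))
print(np.abs(v[3].astype(int)-v[2])[100:150,160:290].mean(),np.abs(v[1].astype(int)-v[0])[100:150,160:290].mean())
E
```

```text
13 21
15 23
18 27
18 27
0.5097435897435898 6.134
```

>>> drive_tool(increments="0 0 0 0 0 0 -0.7;0 0 0 0 0 0 -1.4;0 0 0 0 0 0 -2.1;0 0 0 0 0 0 -2.7;0 0 0 0 0 0 -2.7;0 0 0 0 0 0 -2.7")

```text
clock: 39.62
tool_pos: [0.5063, 0.4012, 0.0641]
orientation: [[-0.911, 0.413, 0.005], [0.413, 0.911, -0.006], [-0.007, -0.003, -1.0]]
ft_force: [3.9, 5.6, 3.4]
gripper_width: 0.151
grip_force: 30.2
```

>>> drive_tool(increments="0.5 0 0 0 0 0 0;0.5 0 0 0 0 0 0;0.5 0 0 0 0 0 0;0.5 0 0 0.05 0 0 0;0.5 0 0 0.11 0 0 0;0.5 0 0 0.17 0 0 0;0.5 0 0 0.23 0 0 0;0.5 0 0 0.23 0 0 0")

```text
clock: 40.62
tool_pos: [0.5057, 0.4012, 0.2981]
orientation: [[-0.911, 0.413, 0.008], [0.413, 0.911, -0.004], [-0.009, -0.001, -1.0]]
ft_force: [-0.4, 0.1, -0.8]
gripper_width: 0.502
grip_force: 0.0
```

```bash
python3 - <<'E'
from h import *
from bench import bot
i,s=wrist();print(np.round(s["joints"],1),s["tool_pos"])
b=bot.snapshot("top")["img"]
cv2.imwrite("pics/p8.png",np.hstack([i,cv2.resize(b[40:240,80:300],(288,384))]))
E
```

```text
[ -0.8  41.5 -75.   79.5  40.3  88.3  -7. ] [0.50574976 0.40122986 0.29807223]
```

View pics/p8.png

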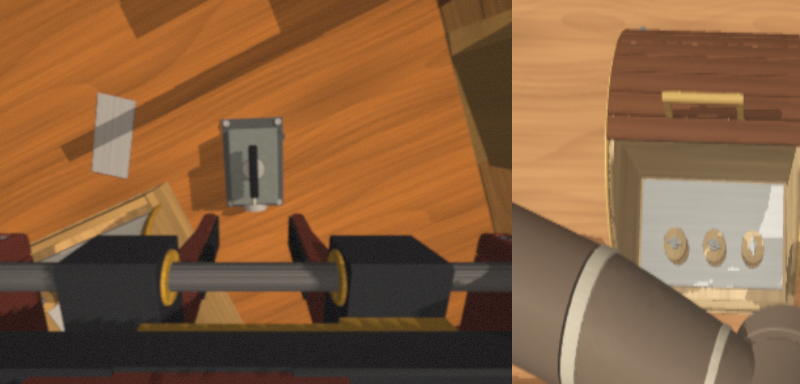

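>>> drive_tool(increments="0.4 0 0 0.06 0 0 -1;0.4 0 -0.03 0.105 0 0 -2;0.4 0.03 -0.08 0.105 0 0 -3;0.4 0.06 -0.13 0.105 0 0 -4;0.4 0.08 -0.18 0.105 0 0 -5;0.4 0.11 -0.23 0.105 0 0 -6;0.4 0.135 -0.28 0.105 0 0 -6.56;0.4 0.149 -0.324 0.105 0 0 -6.56")

```text
clock: 41.72
tool_pos: [0.6555, 0.0722, 0.3954]
orientation: [[0.003, 1.0, -0.01], [1.0, -0.003, -0.008], [-0.008, -0.01, -1.0]]
ft_force: [0.2, 0.0, 0.1]
gripper_width: 0.399
grip_force: 0.0
```

>>> drive_tool(increments="0.4 0 0 0 0 -1 0;0.4 0 0 0 0 -1.95 0;0.4 0 0 0 0 -1.95 0;0.4 0 0 0 0 -1.95 0")

```text
clock: 42.22
tool_pos: [0.6551, 0.0738, 0.3977]
orientation: [[0.004, 0.946, 0.326], [1.0, -0.002, -0.008], [-0.007, 0.326, -0.945]]
ft_force: [-0.7, 0.4, -0.1]
gripper_width: 0.399
grip_force: 0.0
```

```bash
python3 - <<'E'
from h import *
i,s=wrist();print(np.round(s["joints"],1),s["tool_pos"],np.round(s["orientation"],3).tolist())
h=cv2.cvtColor(i,cv2.COLOR_BGR2HSV)
for y in(.139,.079,.019):
    u,v=proj("wrist",(.69,y,.2935));print(u.round(),v.round())
    r=int(v)
    if 0<=r<384: print([(c,h[r,c].tolist()) for c in range(max(0,int(u)-40),min(511,int(u)+40),5)])
E
```

```text
[ 36.7  22.3 -68.4  86.   31.6  70.  -34.2] [0.65505831 0.07384036 0.39767509] [[0.004, 0.946, 0.326], [1.0, -0.002, -0.008], [-0.007, 0.326, -0.945]]
252.0 122.0
[(211, [10, 164, 126]), (216, [10, 169, 130]), (221, [12, 180, 122]), (226, [11, 173, 118]), (231, [16, 176, 129]), (236, [17, 184, 137]), (241, [18, 187, 139]), (246, [18, 196, 177]), (251, [19, 194, 233]), (256, [17, 192, 198]), (261, [12, 172, 117]), (266, [11, 167, 122]), (271, [12, 179, 108]), (276, [12, 168, 111]), (281, [11, 168, 112]), (286, [10, 160, 105])]
252.0 182.0
[(212, [11, 169, 122]), (217, [12, 171, 127]), (222, [9, 158, 118]), (227, [11, 174, 114]), (232, [11, 165, 102]), (237, [12, 176, 87]), (242, [10, 157, 91]), (247, [18, 195, 199]), (252, [19, 198, 231]), (257, [14, 179, 145]), (262, [10, 167, 119]), (267, [11, 172, 110]), (272, [11, 172, 105]), (277, [11, 173, 112]), (282, [13, 172, 107]), (287, [10, 164, 109])]
252.0 236.0
[(212, [5, 158, 132]), (217, [3, 89, 63]), (222, [60, 8, 31]), (227, [12, 172, 101]), (232, [11, 172, 105]), (237, [9, 156, 88]), (242, [17, 186, 129]), (247, [18, 201, 199]), (252, [19, 198, 231]), (257, [15, 185, 135]), (262, [11, 170, 117]), (267, [12, 173, 103]), (272, [9, 164, 109]), (277, [11, 169, 107]), (282, [177, 69, 37]), (287, [160, 21, 37])]
```

>>> drive_tool(increments="0.4 0.013 0.003 -0.04 0 0 0;0.4 0.028 0.003 -0.085 0 0 0;0.4 0.041 0.003 -0.122 0 0 0;0.4 0.041 0.003 -0.122 0 0 0;0 0.041 0.003 -0.122 0 0 0;0 0.041 0.003 -0.122 0 0 0;0 0.041 0.003 -0.122 0 0 0;0 0.041 0.003 -0.122 0 0 0")

```text
clock: 43.28
tool_pos: [0.6938, 0.0792, 0.277]
orientation: [[0.002, 0.946, 0.326], [1.0, 0.001, -0.007], [-0.007, 0.326, -0.945]]
ft_force: [-10.3, 1.0, 3.8]
gripper_width: 0.129
grip_force: 30.0
```

>>> drive_tool(increments="0 -0.0195 0 0.001 0 0 0;0 -0.039 0.0005 0 0 0 0;0 -0.0585 0.0005 -0.0025 0 0 0;0 -0.0775 0.001 -0.007 0 0 0;0 -0.0965 0.001 -0.0125 0 0 0;0 -0.1145 0.0015 -0.02 0 0 0;0 -0.132 0.002 -0.029 0 0 0;0 -0.1485 0.002 -0.04 0 0 0")

```text
clock: 44.28
tool_pos: [0.5487, 0.0808, 0.2395]
orientation: [[0.003, 0.943, 0.334], [1.0, 0.0, -0.009], [-0.008, 0.334, -0.943]]
ft_force: [-5.7, -2.0, 14.0]
gripper_width: 0.126
grip_force: 30.0
```

```bash
python3 - <<'E'
from bench import bot
import numpy as np
s=bot.read_state();print(np.round(s["joints"],1),s["tool_pos"],s["ft_force"],s["ft_torque"])
E
```

```text
[ 43.4  16.8 -70.2 113.3  33.4  47.2 -43.8] [0.54873066 0.08078213 0.23951257] [-5.68070356 -1.99992461 14.03620226] [-0.50062783  0.15221046 -0.14382307]
```

>>> drive_tool(increments="0 -0.0155 0 -0.012 0 0 0;0 -0.03 0.0005 -0.025 0 0 0;0 -0.0435 0.0005 -0.0395 0 0 0;0 -0.055 0.001 -0.055 0 0 0;0 -0.066 0.001 -0.072 0 0 0;0 -0.075 0.001 -0.089 0 0 0;0 -0.0825 0.001 -0.1075 0 0 0;0 -0.088 0.001 -0.124 0 0 0")

```text
clock: 45.28
tool_pos: [0.4593, 0.0816, 0.1127]
orientation: [[0.002, 0.944, 0.33], [1.0, 0.001, -0.008], [-0.007, 0.33, -0.944]]
ft_force: [2.1, -1.1, 0.4]
gripper_width: 0.128
grip_force: 30.0
```

>>> drive_tool(increments="0 -0.001 0 -0.006 0 0 0;0 -0.002 0 -0.012 0 0 0;0 -0.002 0 -0.014 0 0 0;0 -0.002 0 -0.014 0 0 0")

```text
clock: 45.78
tool_pos: [0.4557, 0.0816, 0.0978]
orientation: [[0.002, 0.945, 0.326], [1.0, 0.001, -0.007], [-0.007, 0.326, -0.945]]
ft_force: [-8.8, 2.1, -1.1]
gripper_width: 0.129
grip_force: 30.0
```

>>> drive_tool(increments="0.4 0 0 0 0 0 0;0.4 0 0 0 0 0 0;0.4 0 0 0 0 0 0;0.4 -0.013 0 0.04 0 0 0;0.4 -0.027 0 0.08 0 0 0;0.4 -0.03 0 0.13 0 0 0;0.4 -0.03 0 0.17 0 0 0;0.4 -0.03 0 0.17 0 0 0")

```text
clock: 46.78
tool_pos: [0.4281, 0.0809, 0.2706]
orientation: [[0.004, 0.944, 0.331], [1.0, -0.001, -0.009], [-0.008, 0.331, -0.943]]
ft_force: [0.9, -0.6, -0.5]
gripper_width: 0.4
grip_force: 0.0
```

```bash
python3 - <<'E'
from h import *
from bench import bot
i,s=wrist();print(s["tool_pos"],s["ft_force"])
h=cv2.cvtColor(i,cv2.COLOR_BGR2HSV)
for y in(.11,.05):
    u,v=proj("wrist",(.448,y,.117)).round();r=int(v);print(u,v)
    print([(c,h[r,c].tolist()) for c in range(max(0,int(u)-25),min(511,int(u)+25),4)])
a=cv2.imread("pics/top0.png").astype(int);b=bot.snapshot("top")["img"].astype(int)
# diff to start: cover, pump, scraper, chinrest, oranges, pink
d=lambda r:round(np.abs(a-b)[r].mean(),1)
for n,r in dict(cover=np.s_[70:190,155:200],pump=np.s_[155:220,90:147],scraper=np.s_[212:264,162:212],chin=np.s_[217:260,303:333],pink=np.s_[172:195,335:358],orange=np.s_[228:252,370:432]).items():print(n,d(r))
E
```

```text
[0.4280927  0.08085137 0.27060476] [ 0.88239438 -0.60183031 -0.49324223]
225.0 154.0
[(200, [14, 190, 217]), (204, [13, 190, 212]), (208, [13, 188, 202]), (212, [13, 185, 199]), (216, [13, 185, 189]), (220, [14, 189, 193]), (224, [19, 197, 229]), (228, [19, 201, 232]), (232, [17, 170, 150]), (236, [17, 141, 163]), (240, [17, 142, 225]), (244, [17, 146, 220]), (248, [15, 117, 140])]
226.0 204.0
[(201, [14, 189, 227]), (205, [14, 185, 228]), (209, [14, 182, 223]), (213, [13, 184, 218]), (217, [13, 186, 215]), (221, [14, 186, 212]), (225, [19, 197, 229]), (229, [19, 206, 232]), (233, [17, 153, 143]), (237, [17, 149, 180]), (241, [18, 145, 227]), (245, [17, 142, 219]), (249, [15, 121, 112])]
cover 7.0
pump 8.4
scraper 35.1
chin 7.1
pink 8.3
orange 18.3
```

```bash
python3 -c "
from bench import bot
print(bot.finish_job())"
```

```text
the job is handed in; nothing more can be done
None
```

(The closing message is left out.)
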